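Read two dishes on the x-y stage, then cover the carrier

TASK

Take a reading on the manual x-y stage (the black knob is its handle): slide the carrier so that the fixed probe's tip stands over the middle of the dish with the green spot (the reference) and leave it still there for at least two seconds, then do the same for the dish with the red spot (the sample). Then draw the carrier fully out towards you, to its front stop, and set the black light cover on it so that it sits level and all the way down over the dishes. Do not bump the probe, keep the dishes in their pockets, and leave the other things on the bench where they are.

Things in the scene. Friction and masses are not known exactly. Their poses are not given: they have to be found in the camera images.
- stage: Fixed grey bed of a manual two-axis stage, 274 x 124 mm. Origin: on the bench straight below the probe tip; bed from x = -163 to +111 mm. x points away from the robot along the in-out slide, y to the left along the cross slide, z up. A column 44 mm wide and 129 mm high stands at its far end (x +84 to +108 mm).
- probe: Fixed optical probe, origin and axes as the stage: a 20 mm wide arm (104 to 120 mm above the bench) reaches from the column towards the robot; at its end a round black head, 28 mm across, with a 22 mm orange cap on top (127 mm above the bench) and a steel barrel with a pointed tip below. The tip lies straight below the middle of the cap.
- probe_tip (a point): The point of the probe, 72 mm above the bench, 8 mm above the tops of the dishes.
- slide_x (a joint): In-out slide, m: 0 = drawn fully out towards the robot against the front stop, 0.125 = pushed fully in. Stays where it is left (about 2.5 N friction). At value v the carrier's middle is at stage x = v - 0.100.
- slide_y (a joint): Cross slide, m, -0.048 to 0.048: the carrier's middle is at this stage y (left positive). Stays where it is left (about 2 N friction).
- seat (a point): Middle of the carrier at its aluminium ledge (105 x 147 mm, 49 mm above the bench), on which the cover's skirt shall rest; axes as the stage; moves with both slides. On the ledge stands a grey block 90 (x) x 132 (y) x 14 mm with six round pockets, two rows (x = -21, +21 mm) of three (y = -42, 0, +42 mm), floors 5 mm above this point.
- knob (a point): Top centre of the upright round black knob that moves the carrier both ways: 24 mm across, from 49 to 93 mm above the bench, on a tongue 108 mm in front of the carrier's middle (seat x = -108 mm).
- dish_green: Clear round dish, 35 mm across and 10 mm high, loose in one of the six pockets, with a green spot of 15 mm in its middle: the reference. Origin: centre of its underside.
- dish_red: The same dish with a red spot: the sample. Origin: centre of its underside.
- dish_plain1: The same dish with a cream spot, not to be read; in another pocket. Origin: centre of its underside.
- dish_plain2: The same dish with a cream spot, not to be read; in another pocket. Origin: centre of its underside.
- dish_plain3: The same dish with a cream spot, not to be read; in another pocket. Origin: centre of its underside.
- dish_plain4: The same dish with a cream spot, not to be read; in another pocket. Origin: centre of its underside.
- cover: Loose black light cover: an upside-down tray 100 (x) x 142 (y) mm, inside 95 x 137 x 18 mm deep, 2.5 mm to spare each side of the carrier's block. Roof top 20.5 mm above its origin; on the middle a grip bar 64 mm long (along x), 18 mm wide, top 42.5 mm above the origin. Origin: centre of the skirt's lower edge, z up. Starts on the bench left of the stage.
- timer: White bench timer, 60 x 64 x 20 mm, a bystander; origin at its underside.
- beaker: Clear empty beaker, 55 mm across, 70 mm high, a bystander; origin at its underside.
- tape_roll: Roll of beige tape lying flat, 68 mm across, 19 mm high, a bystander; origin at its underside.
Things that resemble listed ones, but are neither listed nor needed, are in the scene too. Of the things that look like the cover, take the one that is farthest from the robot's base at the start.

How it is judged:
By the outcome, as a careful person would: the job done as asked, in the order asked, and still so for the second after the job is handed in, with the robot touching nothing.
It also fails if it takes over 70 s, if anything falls off the work surface, if the arm or the gripper's body presses on something with over 40 N, if the wrist force passes 120 N, or if a joint passes its speed limit or range.

ROBOT

A 6-joint arm with a two-finger parallel gripper is mounted at the origin on a cart in front of the work surface, level with it; the furniture and walls round the work are solid. World frame = base frame: x ahead of the robot, y to its left, z up, the work surface at z = 0. Lengths are in m, angles in rad, forces in N, time in s.
With the tool pointing down it reaches from about 0.375 to 0.975 m from the base axis. Payload 3.8 kg.
Tool frame: the origin (TCP) lies at the centre of the arm's flange, where the gripper is bolted on; the fingertips stand 173 mm ahead of it and the grasp point (between the pads) lies 155 mm ahead of it (bot.tip_reach is the distance from the TCP to the fingertips, in m); z points along the fingers, y is the line along which they close (so a half turn about z gives the same grasp; the last joint's range is limited). The gripper opens to 85 mm and grips with 20 to 120 N. Pads are 22 mm wide; open, the fingers measure 114 mm over their backs; the gripper's body (76 mm by 85 mm) begins 54 mm behind the grasp point. The pads swing forward as they close: fully open they stand 13 mm farther back than shut.
Start: joints at [1.101, 0.264, 1.604, -0, 1.274, -0.037], TCP at [0.283, 0.613, 0.405] pointing down, gripper open.
Joint ranges: [-2.63, 2.63], [-0.94, 2.18], [0.31, 2.57], [-1.31, 4.45], [0, 2.66], [-2.55, 2.55]. Speed limits (rad/s): [2.57, 2.57, 3.14, 3.14, 3.14, 3.14].

INTERFACE

Orientations are given as a rotation vector (axis times angle).
In Python, from workcell import bot gives the robot as it stands.
- The arm moves only by the tool drive_tool, never from a script. Its arguments are lists of equal length, an entry for each row: "claw": the finger opening in mm, from 0 to 85.4; "slide": the shift along the world's x, y, z each as a share of 0.5 m, from -1 to 1, a list of three; "yaw": the turn about the world's z as a share of 180 degrees, from -1 to 1. A call has 1 to 8 rows; each row is the pose to reach, as a shift and turn from the pose commanded when the call began, turning the shorter way round; what a row does not reach only later rows make up. A row lasts 1/12 s, in which the tool goes at most 41.7 mm and 7.16 degrees, less where a joint would pass 70% of its speed; a pose out of reach is approached as far as the arm can. A call with a number of a shift or a turn outside -1 to 1 is refused whole. A call with a gripper value outside its range is refused whole. The fingers move at their own pace and stop on an object; "newtons" is the grip in N (left out, the last holds). Time passes only in rows, so rows that repeat a pose let the fingers close. It gives the time, the measured TCP pose, the force, the opening and the grip force at its end, in the units of the state.
- bot.read_state(): the state, without advancing time (a new reading comes with each control period).
- bot.read_camera(name): name is "scene" or "top" or "wrist"; returns a dict with "color" (480x640x3 uint8, red, green, blue), "depth" (480x640 float32, m along the optical axis (not along the pixel's ray), 0 where there is no reading), "mtx" (3x3 intrinsics, pixels), "eye" and "rotation" of the camera in the world. Camera axes: x right, y up, looking along -z (the intrinsics and any distortion apply to the point x, -y, -z); pixel columns grow to the right and rows downward; lengths in m; the calibration is good to about 2 mm. A picture is of the moment at which its call begins.
- bot.finish_job(): hands the job in; it is judged then, once.
The state is a dict: "time": time; "q": joint angles; "joint_vel": joint speeds; "joint_torque": joint torques, N m; "tool_pos": TCP position; "tcp_rot": TCP orientation; "wrist_force": force on the tool from outside, world axes, zero at the start; "torque": the same for the moment, N m; "width": opening from 0.0 (shut) to 1.0 (fully open); "grip_force": force on a finger pad.
Only numpy, scipy, OpenCV 4.12 (cv2) and the standard library are available. Lean on these libraries where they do the work, as an engineer would, in place of code of your own. Each camera call takes 0.05 s, during which the arm holds its last target. There are 200 camera calls.

## Working session

There is one attempt and no reset: what is moved stays moved. The work goes in short steps, Python scripts to look and compute and a tool call to move; the robot and the scene stay as the last step left them, time stands still between calls to the robot, and variables do not carry over. Pictures are saved under pics/ and viewed, at most 10 in all, crops included, and the job is handed in when it is done.

Besides the shell and the picture viewer there is one more tool, called after "Request:" by a JSON object that holds its "fn" and its "kwargs", one argument or row to a line. drive_tool: Moves the arm, as the interface text tells. Shift numbers are shares of 0.5 m and turn numbers shares of 180 degrees, none past 1 either way. Its arguments: {"type":"object","properties":{"claw":{"type":"array","items":{"type":"number"}},"slide":{"type":"array","items":{"type":"array","items":{"type":"number"}}},"yaw":{"type":"array","items":{"type":"number"}},"newtons":{"type":"number"}},"required":["claw","slide","yaw"]}

```bash
ls; mkdir -p pics
cat > h.py <<'E'
import numpy as np, cv2
from workcell import bot
def cam(n,save=None):
    c=bot.read_camera(n)
    if save: cv2.imwrite('pics/'+save,c['color'][:,:,::-1])
    return c
def ray(c,u,v):
    K=c['mtx'];d=np.array([(u-K[0,2])/K[0,0],-(v-K[1,2])/K[1,1],-1.]);return np.array(c['rotation'])@d
def onz(c,u,v,z):
    d=ray(c,u,v);e=np.array(c['eye']);return e+d*(z-e[2])/d[2]
def cloud(c):
    K=c['mtx'];h,w=c['depth'].shape;u,v=np.meshgrid(np.arange(w),np.arange(h));D=c['depth']
    p=np.stack([(u-K[0,2])/K[0,0]*D,-(v-K[1,2])/K[1,1]*D,-D],-1)
    return p@np.array(c['rotation']).T+np.array(c['eye'])
def proj(c,P):
    p=np.array(c['rotation']).T@(np.array(P)-c['eye']);K=c['mtx'];return K[0,2]-K[0,0]*p[0]/p[2],K[1,2]+K[1,1]*p[1]/p[2]
E
python3 - <<'E'
from h import *
for n in('top','scene'):
    c=cam(n,n+'0.png');print(n,c['eye'],c['mtx'],c.keys())
print(bot.read_state())
E
```

```text
pics
top [ 0.24000744 -0.00249946  1.34977129] [[460.07357684   0.         318.57705101]
 [  0.         460.07357684 237.30464047]
 [  0.           0.           1.        ]] dict_keys(['color', 'depth', 'mtx', 'eye', 'rotation'])
scene [ 0.05266537 -0.73436675  1.48399836] [[574.27406479   0.         320.23755297]
 [  0.         574.27406479 240.28409575]
 [  0.           0.           1.        ]] dict_keys(['color', 'depth', 'mtx', 'eye', 'rotation'])
{'time': 0.1, 'q': array([ 1.10109769e+00,  2.64684946e-01,  1.60524666e+00, -1.46682166e-06,
        1.27367988e+00, -3.69098965e-02]), 'joint_vel': array([-0.00134697,  0.00108645, -0.00347052,  0.00120305,  0.00152857,
        0.00027395]), 'joint_torque': array([ 3.13599576e-04, -5.16707540e+01, -3.68588769e+01, -2.12274426e-05,
        6.27523448e-03,  4.05261130e-05]), 'tool_pos': array([0.28296666, 0.61248719, 0.40347637]), 'tcp_rot': array([-0.67442042, -3.06783018,  0.00307004]), 'wrist_force': array([ 0.49054939, -0.01672653,  0.50585741]), 'torque': array([-0.00774808, -0.027     , -0.01839269]), 'grip_force': 0.0, 'width': 0.9991129449123863}
```

View pics/top0.png

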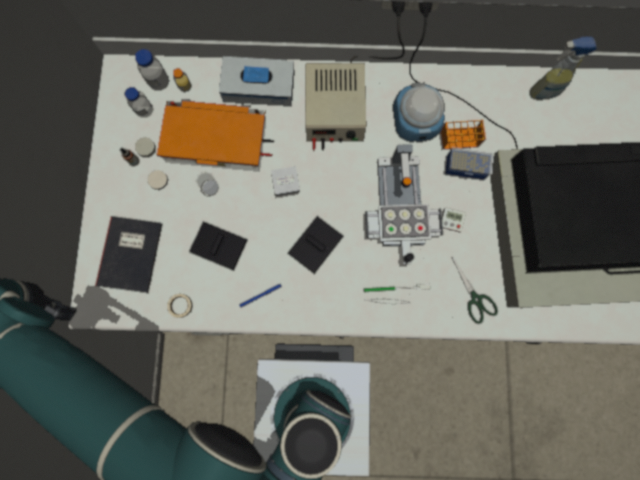

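View pics/scene0.png

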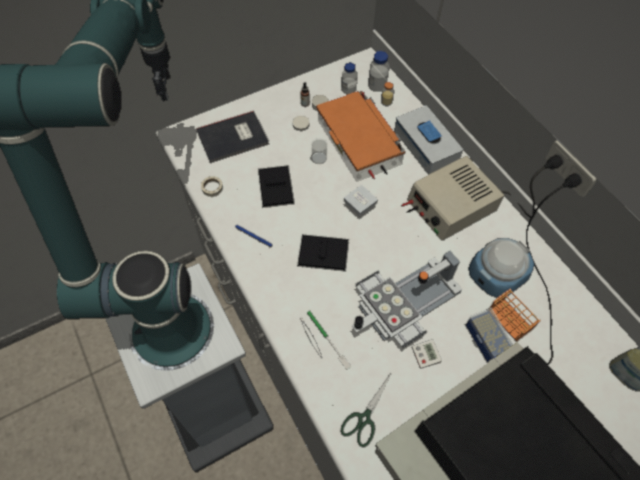

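The top view shows the stage near (403,200), the cap at (406,181) and the knob at (407,258). The green spot is at (390,228) and the red at (418,228). The two cover-like trays are at (219,245) and (316,244).

Run:
```python
from h import *
def cen(m,c,lo=6):
    n,l,s,ce=cv2.connectedComponentsWithStats(m.astype(np.uint8))
    return [(ce[i].round(1),s[i,4]) for i in range(1,n) if s[i,4]>=lo]
for n in('top','scene'):
    c=cam(n);hsv=cv2.cvtColor(c['color'],cv2.COLOR_RGB2HSV);H,S,V=[hsv[...,i] for i in range(3)]
    P=cloud(c)
    box=(P[...,0]>.3)&(P[...,0]<.75)&(P[...,1]>-.4)&(P[...,1]<-.08)
    for nm,m,z in(('cap',(H>5)&(H<20)&(S>150)&(V>120),.127),('green',(H>40)&(H<85)&(S>100),.057),('red',((H>172)|(H<5))&(S>110)&(V>90),.057)):
        for p,a in cen(m&box,c): print(n,nm,p,a,onz(c,*p,z).round(4), P[int(p[1]),int(p[0])].round(3))
    for p,a in cen((V<60)&box&(P[...,2]>.08)&(P[...,2]<.11),c): print(n,'knob',p,a,onz(c,*p,.093).round(4))
    # covers by depth
    g=(P[...,2]>.013)&(P[...,2]<.05)&(V<70)&(P[...,0]>.25)&(P[...,0]<.75)&(P[...,1]>-.1)&(P[...,1]<.6)
    k,l,s,ce=cv2.connectedComponentsWithStats(g.astype(np.uint8))
    for i in range(1,k):
        if s[i,4]<250: continue
        q=P[l==i]; r=q[np.abs(q[:,2]-.0205)<.006][:,:2].astype(np.float32); b=q[q[:,2]>.034][:,:2].astype(np.float32)
        print(n,'cover',ce[i],s[i,4],'roof',cv2.minAreaRect(r),'bar',cv2.minAreaRect(b) if len(b)>3 else None,q[:,2].max(), np.median(q[:,2]))
```

```text
Traceback (most recent call last):
  File "h.py", line 14, in cloud
    return p@np.array(c['rotation']).T+np.array(c['eye'])
           ~~~~~~~~~~~~~~~~~~~~~~~~~~~^~~~~~~~~~~~~~~~~~~
ValueError: operands could not be broadcast together with shapes (480,640) (3,)
```

```bash
sed -i "s/    return c$/    c['rotation']=cv2.Rodrigues(np.array(c['rotation'],float))[0]\n    return c/" h.py
cat > m.py <<'E'
from h import *
def cen(m,c,lo=6):
    n,l,s,ce=cv2.connectedComponentsWithStats(m.astype(np.uint8))
    return [(ce[i].round(1),s[i,4]) for i in range(1,n) if s[i,4]>=lo]
for n in('top','scene'):
    c=cam(n);print(c['rotation'].round(2).tolist());hsv=cv2.cvtColor(c['color'],cv2.COLOR_RGB2HSV);H,S,V=[hsv[...,i] for i in range(3)]
    P=cloud(c)
    box=(P[...,0]>.3)&(P[...,0]<.75)&(P[...,1]>-.4)&(P[...,1]<-.08)
    for nm,m,z in(('cap',(H>5)&(H<20)&(S>150)&(V>120),.127),('green',(H>40)&(H<85)&(S>100),.057),('red',((H>172)|(H<5))&(S>110)&(V>90),.057)):
        for p,a in cen(m&box,c): print(n,nm,p,a,onz(c,*p,z).round(4), P[int(p[1]),int(p[0])].round(3))
    for p,a in cen((V<60)&box&(P[...,2]>.08)&(P[...,2]<.11),c): print(n,'knob',p,a,onz(c,*p,.093).round(4))
    # covers by depth
    g=(P[...,2]>.013)&(P[...,2]<.05)&(V<70)&(P[...,0]>.25)&(P[...,0]<.75)&(P[...,1]>-.1)&(P[...,1]<.6)
    k,l,s,ce=cv2.connectedComponentsWithStats(g.astype(np.uint8))
    for i in range(1,k):
        if s[i,4]<250: continue
        q=P[l==i]; r=q[np.abs(q[:,2]-.0205)<.006][:,:2].astype(np.float32); b=q[q[:,2]>.034][:,:2].astype(np.float32)
        print(n,'cover',ce[i],s[i,4],'roof',cv2.minAreaRect(r),'bar',cv2.minAreaRect(b) if len(b)>3 else None,q[:,2].max(), np.median(q[:,2]))
E
python3 m.py
```

```text
[[0.03, 0.98, -0.19], [-1.0, 0.03, 0.0], [0.01, 0.19, 0.98]]
top cap [406.9 180.9] 39 [ 0.6486 -0.2451  0.127 ] [ 0.651 -0.243  0.126]
top green [391.  228.7] 7 [ 0.5268 -0.2117  0.057 ] [ 0.527 -0.21   0.066]
top green [378.5 288.9] 57 [ 0.353  -0.1761  0.057 ] [ 0.359 -0.181  0.013]
top red [419.8 227.7] 12 [ 0.5321 -0.2948  0.057 ] [ 0.534 -0.292  0.058]
top knob [396.5 155.7] 25 [ 0.7352 -0.2225  0.093 ]
top knob [408.6 256.9] 40 [ 0.4404 -0.2543  0.093 ]
top cover [315.16094276 244.36161616] 1485 roof ((0.4821758568286896, 0.005255803465843201), (0.09519313275814056, 0.13849490880966187), 53.87372970581055) bar ((0.48294416069984436, 0.005173802375793457), (0.0624789223074913, 0.01773371547460556), 53.27204132080078) 0.04933865190422759 0.0211817034136228
top cover [132.96927609 255.64225589] 2376 roof ((0.43908530473709106, 0.5417754054069519), (0.13443419337272644, 0.203652486205101), 84.71662902832031) bar None 0.02782720324441801 0.017639289737296115
top cover [217.89920424 245.35477454] 1508 roof ((0.4708837568759918, 0.290557324886322), (0.13977845013141632, 0.095332801342
[... 780 characters left out ...]
48241519928), 84.57427978515625) bar None 0.029964349428365455 0.018311652906526033
scene cover [275.30188679 185.6254717 ] 1060 roof ((0.4724310636520386, 0.2901284694671631), (0.1485992670059204, 0.09429311007261276), 69.24337005615234) bar ((0.47337523102760315, 0.29061397910118103), (0.02841521054506302, 0.06326183676719666), 66.57856750488281) 0.04908144909997425 0.021601017025708713
scene cover [323.19820494 251.90949888] 1337 roof ((0.48479291796684265, 0.002793632447719574), (0.10263637453317642, 0.13681001961231232), 53.4797477722168) bar ((0.485503226518631, 0.004461765289306641), (0.0676189512014389, 0.01810596138238907), 53.55883026123047) 0.04982836804139268 0.021469766839078863
```

Request:
{"fn": "drive_tool", "kwargs": {
  "claw": [85, 85, 85, 85, 85, 85, 85, 85],
  "slide": [
    [0.12, -0.6, 0],
    [0.12, -0.6, 0],
    [0.12, -0.6, 0],
    [0.12, -0.6, 0],
    [0.12, -0.6, 0],
    [0.12, -0.6, 0],
    [0.12, -0.6, 0],
    [0.12, -0.6, 0]
  ],
  "yaw": [0.158, 0.158, 0.158, 0.158, 0.158, 0.158, 0.158, 0.158]
}}

```text
time: 0.92
tool_pos: [0.343, 0.3087, 0.4044]
tcp_rot: [-0.097, 3.14, -0.004]
wrist_force: [-0.1, 0.5, -0.1]
width: 0.998
grip_force: 0.0
```

Request:
{"fn": "drive_tool", "kwargs": {
  "claw": [85, 85, 85, 85, 85, 85, 85, 85],
  "slide": [
    [0.15, -0.62, 0],
    [0.15, -0.62, 0],
    [0.15, -0.62, 0],
    [0.15, -0.62, 0],
    [0.15, -0.62, 0],
    [0.15, -0.62, 0],
    [0.15, -0.62, 0],
    [0.15, -0.62, 0]
  ],
  "yaw": [0, 0, 0, 0, 0, 0, 0, 0]
}}

```text
time: 1.58
tool_pos: [0.4181, -0.0003, 0.4051]
tcp_rot: [-0.097, 3.139, -0.002]
wrist_force: [1.1, 1.2, -0.4]
width: 0.996
grip_force: 0.0
```

Request:
{"fn": "drive_tool", "kwargs": {
  "claw": [85, 85, 85, 85, 85, 85, 85, 85],
  "slide": [
    [0.08, -0.5, 0],
    [0.08, -0.5, 0],
    [0.08, -0.5, 0],
    [0.08, -0.5, 0],
    [0.08, -0.5, 0],
    [0.08, -0.5, 0],
    [0.08, -0.5, 0],
    [0.08, -0.5, 0]
  ],
  "yaw": [0, 0, 0, 0, 0, 0, 0, 0]
}}

```text
time: 2.25
tool_pos: [0.4581, -0.2495, 0.4044]
tcp_rot: [0.094, -3.14, -0.0]
wrist_force: [-0.0, 0.2, 0.1]
width: 0.998
grip_force: 0.0
```

Run:
```python
from h import *
print(bot.read_state()['tool_pos']);c=cam('wrist','w1.png');print(c['eye'],c['rotation'],c['mtx'])
```

```text
[ 0.45805626 -0.24950395  0.40438262]
[ 0.38442624 -0.25352327  0.37406546] [[-5.90944732e-02 -9.55530097e-01 -2.88911884e-01]
 [ 9.98251952e-01 -5.62928291e-02 -1.80043848e-02]
 [ 9.40064232e-04 -2.89470812e-01  9.57186380e-01]] [[354.30958461   0.         322.97906706]
 [  0.         354.30958461 232.91684108]
 [  0.           0.           1.        ]]
```

View pics/w1.png

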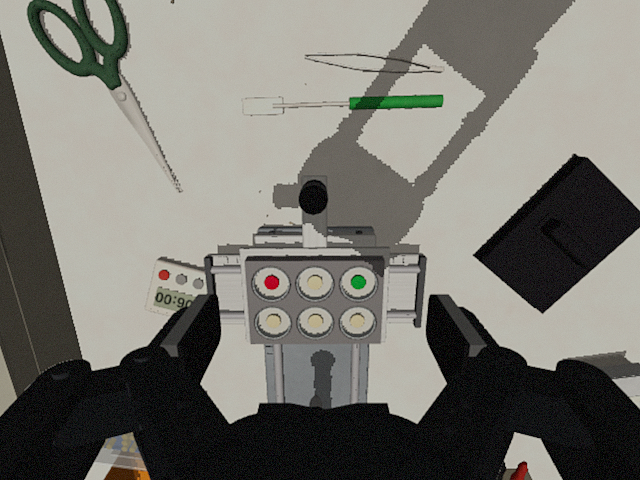

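The wrist view shows the knob at (313,197), red at (271,283) and green at (358,283), both in the near row. The probe is hidden by the gripper, so I'll shift forward to see everything in one frame.

Request:
{"fn": "drive_tool", "kwargs": {
  "claw": [85, 85, 85, 85, 85, 85],
  "slide": [
    [0.08, 0, 0],
    [0.16, 0, 0],
    [0.24, 0, 0],
    [0.24, 0, 0],
    [0.24, 0, 0],
    [0.24, 0, 0]
  ],
  "yaw": [0, 0, 0, 0, 0, 0]
}}

```text
time: 2.8
tool_pos: [0.5778, -0.2455, 0.4042]
tcp_rot: [0.103, -3.138, -0.001]
wrist_force: [-0.7, 0.5, -0.2]
width: 0.994
grip_force: 0.0
```

```bash
cat > w.py <<'E'
from h import *
def blobs(c,z=dict(cap=.127,green=.057,red=.057,knob=.093)):
    hsv=cv2.cvtColor(c['color'],cv2.COLOR_RGB2HSV);H,S,V=[hsv[...,i] for i in range(3)];P=cloud(c)
    box=(P[...,0]>.38)&(P[...,0]<.75)&(P[...,1]>-.42)&(P[...,1]<-.08)
    M=dict(cap=(H>5)&(H<20)&(S>150)&(V>100)&(P[...,2]>.11)&(P[...,2]<.14),green=(H>40)&(H<85)&(S>100)&(P[...,2]>.04),red=((H>172)|(H<5))&(S>110)&(V>70)&(P[...,2]>.04)&(P[...,2]<.08),knob=(V<70)&(abs(P[...,2]-.093)<.005)&(P[...,0]<.6))
    R={}
    for k,m in M.items():
        n,l,s,ce=cv2.connectedComponentsWithStats((m&box).astype(np.uint8))
        if n<2: continue
        i=1+np.argmax(s[1:,4]);p=ce[i];R[k]=onz(c,*p,z[k]);print(k,p.round(1),s[i,2:].tolist(),R[k].round(4),np.median(P[l==i],0).round(4))
    return R
E
python3 - <<'E'
from w import *
c=cam('wrist','w2.png');print(bot.read_state()['tool_pos'],c['eye']);R=blobs(c)
d=(R['green']-R['red'])[:2];print(np.hypot(*d),'yaw',np.degrees(np.arctan2(-d[0],d[1])))
P=cloud(c)
E
```

```text
[ 0.57728794 -0.24582965  0.40462628] [ 0.50415829 -0.24992876  0.37394594]
cap [316.2 319.9] [28, 25, 531] [ 0.6499 -0.2453  0.127 ] [ 0.6499 -0.2453  0.1272]
green [365.5 156.6] [16, 16, 212] [ 0.5271 -0.2105  0.057 ] [ 0.5268 -0.211   0.0608]
red [269.  156.3] [17, 17, 216] [ 0.5324 -0.295   0.057 ] [ 0.5321 -0.2945  0.0606]
knob [316.3  36.4] [32, 37, 909] [ 0.4435 -0.2582  0.093 ] [ 0.4435 -0.2581  0.0932]
0.0846286362472809 yaw 3.585525563347594
```

View pics/w2.png

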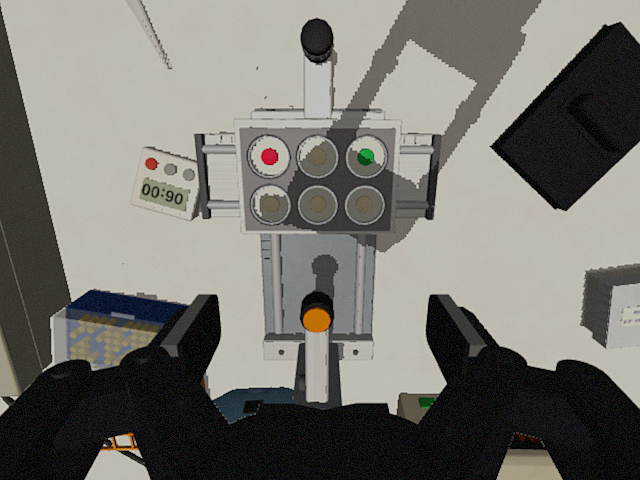

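The frame shows the knob top (316,36), red (269,156), green (366,157) and the cap (316,320). The positions agree with the top and scene views. Next I grasp the knob.

Request:
{"fn": "drive_tool", "kwargs": {
  "claw": [85, 85, 85, 85, 85, 85, 85, 85],
  "slide": [
    [-0.08, 0, 0],
    [-0.16, -0.01, 0],
    [-0.24, -0.02, -0.04],
    [-0.268, -0.025, -0.1],
    [-0.268, -0.025, -0.18],
    [-0.268, -0.025, -0.24],
    [-0.268, -0.025, -0.28],
    [-0.268, -0.025, -0.28]
  ],
  "yaw": [0, 0, 0, 0, 0, 0, 0, 0]
}}

```text
time: 3.52
tool_pos: [0.4402, -0.2577, 0.2604]
tcp_rot: [0.098, -3.133, -0.008]
wrist_force: [-1.1, 0.6, -0.4]
width: 0.996
grip_force: 0.0
```

Run:
```python
from w import *
print(bot.read_state()['tool_pos'],bot.read_state()['tcp_rot'])
c=cam('wrist');blobs(c)
```

```text
[ 0.44020344 -0.25772717  0.26043208] [ 0.09814654 -3.13282683 -0.00791221]
green [394.  409.5] [15, 15, 146] [ 0.5251 -0.2082  0.057 ] [ 0.5208 -0.21    0.0605]
red [246.  410.5] [22, 15, 185] [ 0.5309 -0.2967  0.057 ] [ 0.5275 -0.2963  0.0605]
knob [317.7 308.1] [54, 53, 2136] [ 0.4408 -0.2587  0.093 ] [ 0.4407 -0.2587  0.093 ]
```

Request:
{"fn": "drive_tool", "kwargs": {
  "claw": [85, 85, 85, 24, 15, 15, 15, 15],
  "slide": [
    [0.002, -0.001, -0.03],
    [0.002, -0.001, -0.056],
    [0.002, -0.001, -0.056],
    [0.002, -0.001, -0.056],
    [0.002, -0.001, -0.056],
    [0.002, -0.001, -0.056],
    [0.002, -0.001, -0.056],
    [0.002, -0.001, -0.056]
  ],
  "yaw": [0, 0, 0, 0, 0, 0, 0, 0],
  "newtons": 50
}}

```text
time: 4.23
tool_pos: [0.4454, -0.2603, 0.2376]
tcp_rot: [-0.1, 3.139, -0.001]
wrist_force: [1.5, 0.7, 1.0]
width: 0.297
grip_force: 0.5
```

Run:
```python
from w import *
s=bot.read_state();print(s['tool_pos'],s['tcp_rot'],s['width'],s['grip_force'],s['wrist_force'])
for n in('wrist','top','scene'):
  print(n);blobs(cam(n))
```

```text
[ 0.4454302  -0.26031003  0.2376336 ] [-9.96234991e-02  3.13876149e+00 -7.56032967e-04] 0.29651978396978107 0.49519143998622894 [1.513111   0.65685782 0.97077493]
wrist
green [590.1 459.4] [5, 6, 9] [ 0.5382 -0.1069  0.057 ] [ 0.4301 -0.2095  0.1545]
knob [330.7 321.9] [105, 67, 3456] [ 0.4402 -0.2575  0.093 ] [ 0.4396 -0.2583  0.0931]
top
cap [406.5 181. ] [8, 7, 44] [ 0.6483 -0.244   0.127 ] [ 0.6484 -0.2439  0.1268]
green [391.1 228.9] [3, 3, 8] [ 0.5263 -0.2121  0.057 ] [ 0.5259 -0.211   0.0613]
scene
cap [423.1 275.6] [7, 8, 41] [ 0.649  -0.2463  0.127 ] [ 0.6484 -0.2456  0.1272]
red [394.3 320.5] [4, 4, 14] [ 0.5344 -0.2958  0.057 ] [ 0.5325 -0.2975  0.0629]
knob [357.5 320.5] [8, 13, 36] [ 0.4382 -0.2599  0.093 ] [ 0.4381 -0.258   0.093 ]
```

Request:
{"fn": "drive_tool", "kwargs": {
  "claw": [10, 10, 10, 10],
  "slide": [
    [0, 0, 0],
    [0, 0, 0],
    [0, 0, 0],
    [0, 0, 0]
  ],
  "yaw": [0, 0, 0, 0],
  "newtons": 50
}}

```text
time: 4.72
tool_pos: [0.4455, -0.2604, 0.2377]
tcp_rot: [-0.1, 3.139, -0.001]
wrist_force: [-1.8, 0.2, 6.6]
width: 0.265
grip_force: 48.7
```

Request:
{"fn": "drive_tool", "kwargs": {
  "claw": [10, 10, 10, 10, 10, 10, 10, 10],
  "slide": [
    [0.02, -0.005, 0],
    [0.06, -0.016, 0],
    [0.11, -0.03, 0],
    [0.16, -0.044, 0],
    [0.2, -0.055, 0],
    [0.23, -0.064, 0],
    [0.246, -0.069, 0],
    [0.246, -0.069, 0]
  ],
  "yaw": [0, 0, 0, 0, 0, 0, 0, 0]
}}

```text
time: 5.38
tool_pos: [0.5704, -0.2954, 0.2378]
tcp_rot: [-0.1, 3.136, -0.003]
wrist_force: [3.1, -0.1, 4.6]
width: 0.263
grip_force: 50.0
```

Request:
{"fn": "drive_tool", "kwargs": {
  "claw": [10, 10],
  "slide": [
    [0, 0, 0],
    [0, 0, 0]
  ],
  "yaw": [0, 0]
}}

```text
time: 5.55
tool_pos: [0.5686, -0.2953, 0.2378]
tcp_rot: [-0.1, 3.137, -0.003]
wrist_force: [2.1, -1.9, 5.3]
width: 0.262
grip_force: 50.0
```

Run:
```python
from w import *
s=bot.read_state();print(s['time'],s['tool_pos'],s['tcp_rot'],s['width'],s['grip_force'],s['wrist_force'])
for n in('wrist','top','scene'):
  print(n);c=cam(n,n+'g.png');blobs(c)
  if n!='wrist':
    u,v=map(int,proj(c,[.649,-.245,.07]));im=c['color'][v-40:v+40,u-50:u+50,::-1];cv2.imwrite(f'pics/{n}gz.png',cv2.resize(im,None,fx=4,fy=4,interpolation=cv2.INTER_NEAREST))
a=cv2.imread('pics/topgz.png');b=cv2.imread('pics/scenegz.png');cv2.imwrite('pics/gz.png',np.hstack([a,b]))
```

```text
5.55 [ 0.56864961 -0.29528146  0.2377852 ] [-0.09995203  3.13731375 -0.0031687 ] 0.2615013184126044 50.02822995185852 [ 2.12277663 -1.87771334  5.29694919]
wrist
green [327.  451.8] [4, 6, 9] [ 0.6657 -0.2869  0.057 ] [ 0.5584 -0.295   0.1518]
knob [322.6 322.8] [75, 74, 3300] [ 0.5643 -0.2956  0.093 ] [ 0.564  -0.2956  0.0931]
top
cap [406.7 181.1] [8, 7, 45] [ 0.6481 -0.2445  0.127 ] [ 0.6484 -0.245   0.1268]
green [403.  187.7] [3, 3, 7] [ 0.6508 -0.2473  0.057 ] [ 0.6477 -0.2437  0.0637]
scene
red [439.4 310.4] [4, 4, 13] [ 0.6575 -0.3307  0.057 ] [ 0.6556 -0.3325  0.0615]
knob [403.9 309.1] [8, 10, 41] [ 0.5624 -0.2919  0.093 ] [ 0.563  -0.2914  0.092 ]
```

View pics/gz.png

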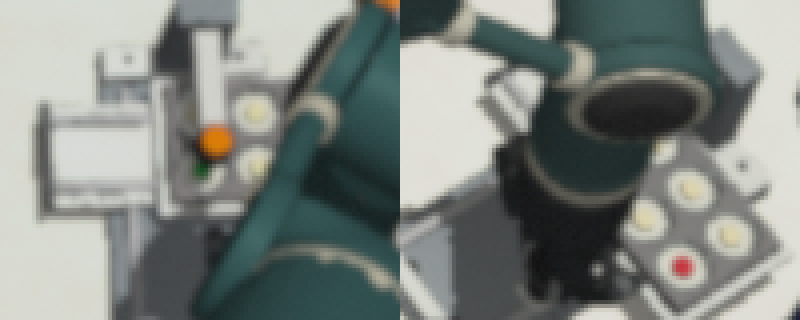

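Top crop: the cap is at (215,140) with a bit of green showing just below and left of it. Scene crop: red at (682,267). I'll measure the carrier's shift from the initial frame more finely.

```bash
cat > d.py <<'E'
from h import *
import sys
def red(im,u,v):
    w=np.clip(im[...,2].astype(float)-np.maximum(im[...,0],im[...,1])-30,0,None);m=np.zeros_like(w);m[int(v)-8:int(v)+9,int(u)-8:int(u)+9]=1;w*=m
    y,x=np.mgrid[:480,:640];return (w*x).sum()/w.sum(),(w*y).sum()/w.sum()
if __name__=='__main__':
    c=cam('scene');a=cv2.imread('pics/scene0.png');b=cv2.imread('pics/sceneg.png')
    A=red(a,394,320);B=[red(x,439,310) for x in(b,c['color'][:,:,::-1])]
    pa=onz(c,*A,.0605);print(A,B,pa,[ (onz(c,*q,.0605)-pa).round(4) for q in B])
    # cream spots: same via template of dish region gradients
    for n,A,B in(('scene',(394,320),(439,310)),):
        t=a[A[1]-7:A[1]+8,A[0]-7:A[0]+8]
    w=cv2.imread('pics/wristg.png');cv2.imwrite('pics/wgz.png',w)
E
python3 d.py
```

```text
(np.float64(393.76873265494913), np.float64(319.7789084181314)) [(np.float64(439.2467057101025), np.float64(310.18667642752564)), (np.float64(439.1915852742299), np.float64(310.205860255447))] [ 0.53319843 -0.29447118  0.0605    ] [array([ 0.1228, -0.0366,  0.    ]), array([ 0.1226, -0.0365,  0.    ])]
```

View pics/wristg.png

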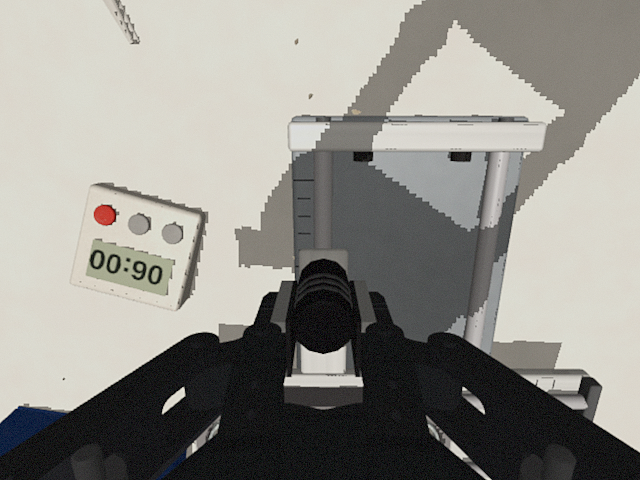

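The wrist view shows the knob gripped squarely at (322,305). The carrier is about 2 mm too far right, so I correct that and dwell.

Request:
{"fn": "drive_tool", "kwargs": {
  "claw": [10, 10, 10, 10, 10, 10, 10, 10],
  "slide": [
    [0, 0.004, 0],
    [0, 0.005, 0],
    [0, 0.005, 0],
    [0, 0.005, 0],
    [0, 0.005, 0],
    [0, 0.005, 0],
    [0, 0.005, 0],
    [0, 0.005, 0]
  ],
  "yaw": [0, 0, 0, 0, 0, 0, 0, 0]
}}

```text
time: 6.42
tool_pos: [0.568, -0.2925, 0.2378]
tcp_rot: [-0.099, 3.138, -0.002]
wrist_force: [2.9, -0.5, 6.3]
width: 0.262
grip_force: 50.1
```

Run:
```python
from d import *
s=bot.read_state();print(s['time'],s['tool_pos'])
a=cv2.imread('pics/scene0.png')
for i in range(2):
  c=cam('scene');print(onz(c,*red(c['color'][:,:,::-1],439,310),.0605)-onz(c,*red(a,394,320),.0605))
```

```text
6.4167 [ 0.56802473 -0.29249074  0.23778625]
[ 1.22383215e-01 -3.36273320e-02  2.22044605e-16]
[ 0.12240737 -0.03362817  0.        ]
```

Displacement is within 1 mm of the target, so I dwell over two seconds.

Request:
{"fn": "drive_tool", "kwargs": {
  "claw": [10, 10, 10, 10, 10, 10, 10, 10],
  "slide": [
    [0, 0, 0],
    [0, 0, 0],
    [0, 0, 0],
    [0, 0, 0],
    [0, 0, 0],
    [0, 0, 0],
    [0, 0, 0],
    [0, 0, 0]
  ],
  "yaw": [0, 0, 0, 0, 0, 0, 0, 0]
}}

```text
time: 7.18
tool_pos: [0.5681, -0.2925, 0.2378]
tcp_rot: [-0.099, 3.138, -0.002]
wrist_force: [1.7, -1.1, 6.2]
width: 0.262
grip_force: 50.1
```

Request:
{"fn": "drive_tool", "kwargs": {
  "claw": [10, 10, 10, 10, 10, 10, 10, 10],
  "slide": [
    [0, 0, 0],
    [0, 0, 0],
    [0, 0, 0],
    [0, 0, 0],
    [0, 0, 0],
    [0, 0, 0],
    [0, 0, 0],
    [0, 0, 0]
  ],
  "yaw": [0, 0, 0, 0, 0, 0, 0, 0]
}}

```text
time: 7.85
tool_pos: [0.568, -0.2925, 0.2377]
tcp_rot: [-0.099, 3.138, -0.002]
wrist_force: [2.6, -1.5, 5.3]
width: 0.264
grip_force: 50.1
```

Request:
{"fn": "drive_tool", "kwargs": {
  "claw": [10, 10, 10, 10, 10, 10, 10, 10],
  "slide": [
    [0, 0, 0],
    [0, 0, 0],
    [0, 0, 0],
    [0, 0, 0],
    [0, 0, 0],
    [0, 0, 0],
    [0, 0, 0],
    [0, 0, 0]
  ],
  "yaw": [0, 0, 0, 0, 0, 0, 0, 0]
}}

```text
time: 8.52
tool_pos: [0.568, -0.2925, 0.2378]
tcp_rot: [-0.099, 3.138, -0.002]
wrist_force: [2.1, -1.5, 6.1]
width: 0.267
grip_force: 50.1
```

Request:
{"fn": "drive_tool", "kwargs": {
  "claw": [10, 10, 10, 10, 10, 10, 10, 10],
  "slide": [
    [0, 0, 0],
    [0, 0, 0],
    [0, 0, 0],
    [0, 0, 0],
    [0, 0, 0],
    [0, 0, 0],
    [0, 0, 0],
    [0, 0, 0]
  ],
  "yaw": [0, 0, 0, 0, 0, 0, 0, 0]
}}

```text
time: 9.18
tool_pos: [0.568, -0.2925, 0.2378]
tcp_rot: [-0.1, 3.138, -0.002]
wrist_force: [2.9, -2.0, 6.2]
width: 0.264
grip_force: 50.1
```

Request:
{"fn": "drive_tool", "kwargs": {
  "claw": [10, 10, 10, 10, 10, 10, 10, 10],
  "slide": [
    [-0.001, 0.015, 0],
    [-0.003, 0.05, 0],
    [-0.005, 0.09, 0],
    [-0.008, 0.13, 0],
    [-0.01, 0.155, 0],
    [-0.01, 0.167, 0],
    [-0.01, 0.167, 0],
    [-0.01, 0.167, 0]
  ],
  "yaw": [0, 0, 0, 0, 0, 0, 0, 0]
}}

```text
time: 9.85
tool_pos: [0.5627, -0.2076, 0.2377]
tcp_rot: [-0.101, 3.14, 0.001]
wrist_force: [1.1, 1.8, 9.0]
width: 0.264
grip_force: 50.5
```

Request:
{"fn": "drive_tool", "kwargs": {
  "claw": [10, 10, 10],
  "slide": [
    [0, 0, 0],
    [0, 0, 0],
    [0, 0, 0]
  ],
  "yaw": [0, 0, 0]
}}

```text
time: 10.1
tool_pos: [0.5628, -0.208, 0.2377]
tcp_rot: [-0.1, 3.139, 0.001]
wrist_force: [-0.1, 1.8, 8.6]
width: 0.264
grip_force: 50.5
```

Run:
```python
from w import *
s=bot.read_state();print(s['time'],s['tool_pos'],s['wrist_force'])
for n in('top','scene'):
  print(n);c=cam(n,n+'r.png');blobs(c,dict(cap=.127,green=.0605,red=.0605,knob=.093))
  u,v=map(int,proj(c,[.649,-.245,.07]));im=c['color'][v-40:v+40,u-50:u+50,::-1];cv2.imwrite(f'pics/{n}rz.png',cv2.resize(im,None,fx=4,fy=4,interpolation=cv2.INTER_NEAREST))
a=cv2.imread('pics/toprz.png');b=cv2.imread('pics/scenerz.png');cv2.imwrite('pics/rz.png',np.hstack([a,b]))
```

```text
10.1 [ 0.56275812 -0.20804562  0.23774729] [-0.11385532  1.8387016   8.61218141]
top
green [373.3 189. ] [3, 3, 7] [ 0.6432 -0.1598  0.0605] [ 0.643  -0.1589  0.0612]
scene
cap [423.1 275.6] [7, 7, 40] [ 0.6489 -0.2465  0.127 ] [ 0.6488 -0.2465  0.1269]
red [419. 286.] [3, 3, 9] [ 0.6497 -0.2438  0.0605] [ 0.6505 -0.2439  0.0611]
knob [384.5 284.1] [7, 11, 39] [ 0.5574 -0.2045  0.093 ] [ 0.5563 -0.2039  0.0927]
```

View pics/rz.png

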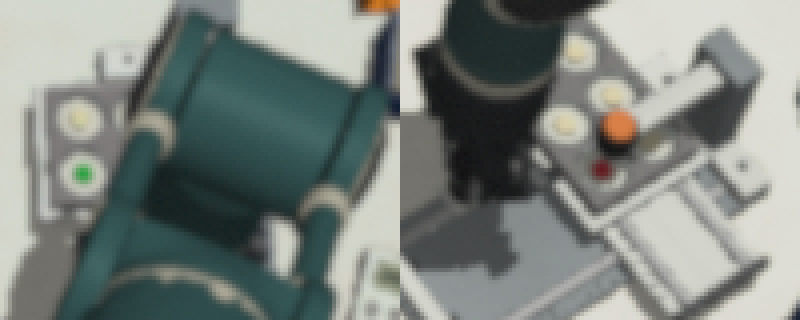

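Top crop: green at (83,174). Scene crop: red at (602,170), just below the probe head and partly hidden. A weighted centroid gives a better check.

Run:
```python
from h import *
def g(im,u,v):
    im=im.astype(float);w=np.clip(im[...,1]-np.maximum(im[...,0],im[...,2])-25,0,None);m=np.zeros_like(w);m[v-6:v+7,u-6:u+7]=1;w*=m
    y,x=np.mgrid[:480,:640];return (w*x).sum()/w.sum(),(w*y).sum()/w.sum()
c=cam('top');a=onz(c,*g(cv2.imread('pics/top0.png'),391,228),.0605)
for im in(cv2.imread('pics/topr.png'),c['color'][:,:,::-1]):print(onz(c,*g(im,373,189),.0605)-a,a)
```

```text
[0.11699106 0.05039215 0.        ] [ 0.52643342 -0.21057727  0.0605    ]
[0.11703814 0.05033629 0.        ] [ 0.52643342 -0.21057727  0.0605    ]
```

Request:
{"fn": "drive_tool", "kwargs": {
  "claw": [10, 10, 10, 10, 10, 10, 10, 10],
  "slide": [
    [0.001, -0.002, 0],
    [0.001, -0.002, 0],
    [0.001, -0.002, 0],
    [0.001, -0.002, 0],
    [0.001, -0.002, 0],
    [0.001, -0.002, 0],
    [0.001, -0.002, 0],
    [0.001, -0.002, 0]
  ],
  "yaw": [0, 0, 0, 0, 0, 0, 0, 0]
}}

```text
time: 10.92
tool_pos: [0.563, -0.2092, 0.2377]
tcp_rot: [0.1, -3.14, -0.001]
wrist_force: [-1.1, 2.0, 10.0]
width: 0.264
grip_force: 50.6
```

Request:
{"fn": "drive_tool", "kwargs": {
  "claw": [10, 10, 10, 10, 10, 10, 10, 10],
  "slide": [
    [0, 0, 0],
    [0, 0, 0],
    [0, 0, 0],
    [0, 0, 0],
    [0, 0, 0],
    [0, 0, 0],
    [0, 0, 0],
    [0, 0, 0]
  ],
  "yaw": [0, 0, 0, 0, 0, 0, 0, 0]
}}

```text
time: 11.58
tool_pos: [0.563, -0.2092, 0.2377]
tcp_rot: [0.1, -3.14, -0.001]
wrist_force: [-1.4, 2.1, 9.9]
width: 0.262
grip_force: 50.6
```

Request:
{"fn": "drive_tool", "kwargs": {
  "claw": [10, 10, 10, 10, 10, 10, 10, 10],
  "slide": [
    [0, 0, 0],
    [0, 0, 0],
    [0, 0, 0],
    [0, 0, 0],
    [0, 0, 0],
    [0, 0, 0],
    [0, 0, 0],
    [0, 0, 0]
  ],
  "yaw": [0, 0, 0, 0, 0, 0, 0, 0]
}}

```text
time: 12.25
tool_pos: [0.563, -0.2092, 0.2377]
tcp_rot: [0.1, -3.14, -0.001]
wrist_force: [-1.0, 1.1, 9.5]
width: 0.263
grip_force: 50.6
```

Request:
{"fn": "drive_tool", "kwargs": {
  "claw": [10, 10, 10, 10, 10, 10, 10, 10],
  "slide": [
    [0, 0, 0],
    [0, 0, 0],
    [0, 0, 0],
    [0, 0, 0],
    [0, 0, 0],
    [0, 0, 0],
    [0, 0, 0],
    [0, 0, 0]
  ],
  "yaw": [0, 0, 0, 0, 0, 0, 0, 0]
}}

```text
time: 12.92
tool_pos: [0.563, -0.2092, 0.2377]
tcp_rot: [0.1, -3.14, -0.001]
wrist_force: [-1.2, 1.4, 8.5]
width: 0.262
grip_force: 50.6
```

Request:
{"fn": "drive_tool", "kwargs": {
  "claw": [10, 10, 10, 10],
  "slide": [
    [0, 0, 0],
    [0, 0, 0],
    [0, 0, 0],
    [0, 0, 0]
  ],
  "yaw": [0, 0, 0, 0]
}}

```text
time: 13.25
tool_pos: [0.563, -0.2092, 0.2377]
tcp_rot: [0.1, -3.14, -0.001]
wrist_force: [-0.9, 1.8, 9.8]
width: 0.265
grip_force: 50.6
```

Request:
{"fn": "drive_tool", "kwargs": {
  "claw": [10, 10, 10, 10, 10, 10, 10, 10],
  "slide": [
    [-0.02, -0.008, 0],
    [-0.06, -0.024, 0],
    [-0.11, -0.045, 0],
    [-0.16, -0.066, 0],
    [-0.2, -0.084, 0],
    [-0.225, -0.098, 0],
    [-0.235, -0.098, 0],
    [-0.239, -0.098, 0]
  ],
  "yaw": [0, 0, 0, 0, 0, 0, 0, 0]
}}

```text
time: 13.92
tool_pos: [0.4444, -0.2592, 0.2378]
tcp_rot: [-0.096, 3.134, -0.003]
wrist_force: [13.1, -0.9, -2.5]
width: 0.262
grip_force: 49.6
```

Request:
{"fn": "drive_tool", "kwargs": {
  "claw": [10, 10, 10],
  "slide": [
    [-0.002, 0, 0],
    [-0.002, 0, 0],
    [-0.002, 0, 0]
  ],
  "yaw": [0, 0, 0]
}}

```text
time: 14.17
tool_pos: [0.4444, -0.259, 0.2378]
tcp_rot: [-0.098, 3.134, -0.004]
wrist_force: [8.7, -1.7, 1.8]
width: 0.267
grip_force: 50.0
```

At the front stop (about 10 N reaction). Release and rise.

Request:
{"fn": "drive_tool", "kwargs": {
  "claw": [85, 85, 85, 85, 85, 85, 85, 85],
  "slide": [
    [0, 0, 0],
    [0, 0, 0],
    [0, 0, 0],
    [0, 0, 0],
    [0, 0, 0.06],
    [0, 0, 0.14],
    [0, 0, 0.22],
    [0, 0, 0.3]
  ],
  "yaw": [0, 0, 0, 0, 0, 0, 0, 0]
}}

```text
time: 14.83
tool_pos: [0.4422, -0.2583, 0.3871]
tcp_rot: [0.1, -3.137, -0.003]
wrist_force: [1.0, -0.7, 0.0]
width: 0.997
grip_force: 0.0
```

Request:
{"fn": "drive_tool", "kwargs": {
  "claw": [85, 85, 85, 85, 85],
  "slide": [
    [0.06, 0.08, 0.03],
    [0.12, 0.08, 0.03],
    [0.16, 0.08, 0.03],
    [0.16, 0.08, 0.03],
    [0.16, 0.08, 0.03]
  ],
  "yaw": [0, 0, 0, 0, 0]
}}

```text
time: 15.25
tool_pos: [0.5233, -0.2183, 0.4009]
tcp_rot: [0.102, -3.138, -0.001]
wrist_force: [0.3, 0.9, 0.5]
width: 0.995
grip_force: 0.0
```

Run:
```python
from w import *
c=cam('wrist','w3.png');print(bot.read_state()['time'],bot.read_state()['tool_pos']);R=blobs(c,dict(cap=.127,green=.0605,red=.0605,knob=.093))
d=(R['green']-R['red'])[:2];print(np.hypot(*d),'yaw',np.degrees(np.arctan2(-d[0],d[1])))
t=np.radians(3.6);ex=np.array([np.cos(t),np.sin(t)])
print('seat',(R['green']+R['red'])[:2]/2+.021*ex, R['knob'][:2]+.108*ex)
# other-view check of block rim at z=.063
```

```text
15.3 [ 0.52259912 -0.2184446   0.40051363]
cap [279.3 378.9] [27, 23, 458] [ 0.6497 -0.2453  0.127 ] [ 0.6495 -0.2454  0.1272]
green [329.2 216. ] [15, 15, 188] [ 0.5265 -0.2117  0.0605] [ 0.5263 -0.2117  0.0607]
red [236.3 215.9] [16, 16, 193] [ 0.5318 -0.2951  0.0605] [ 0.5317 -0.2951  0.0606]
knob [275.  113.4] [31, 32, 773] [ 0.4428 -0.2585  0.093 ] [ 0.4428 -0.2584  0.0931]
0.08361770266978961 yaw 3.6313572543230235
seat [ 0.55007373 -0.25210442] [ 0.55054172 -0.25167117]
```

Request:
{"fn": "drive_tool", "kwargs": {
  "claw": [85, 85, 85, 85, 85, 85, 85, 85],
  "slide": [
    [-0.1, 1, 0],
    [-0.1, 1, 0],
    [-0.1, 1, 0],
    [-0.1, 1, 0],
    [-0.1, 1, 0],
    [-0.1, 1, 0],
    [-0.1, 1, 0],
    [-0.1, 1, 0]
  ],
  "yaw": [-0.137, -0.137, -0.137, -0.137, -0.137, -0.137, -0.137, -0.137]
}}

```text
time: 15.97
tool_pos: [0.4889, 0.1067, 0.401]
tcp_rot: [-0.575, -3.087, 0.001]
wrist_force: [0.7, 0.4, -0.1]
width: 0.997
grip_force: 0.0
```

Request:
{"fn": "drive_tool", "kwargs": {
  "claw": [85, 85, 85, 85, 85, 85, 85, 85],
  "slide": [
    [-0.01, 0.08, 0],
    [-0.02, 0.16, 0],
    [-0.03, 0.24, -0.05],
    [-0.034, 0.32, -0.1],
    [-0.034, 0.367, -0.15],
    [-0.034, 0.367, -0.2],
    [-0.034, 0.367, -0.2],
    [-0.034, 0.367, -0.2]
  ],
  "yaw": [0, 0, 0, 0, 0, 0, 0, 0]
}}

```text
time: 16.63
tool_pos: [0.4721, 0.2881, 0.2993]
tcp_rot: [-0.572, -3.084, 0.007]
wrist_force: [0.0, 0.7, 0.8]
width: 0.992
grip_force: 0.0
```

Run:
```python
from h import *
s=bot.read_state();print(s['tool_pos'],s['tcp_rot'])
c=cam('wrist','w4.png');P=cloud(c);V=c['color'].max(2)
g=(np.hypot(P[...,0]-.4717,P[...,1]-.2905)<.1)&(V<75)&(P[...,2]>.005)&(P[...,2]<.06)
for nm,lo,hi in(('roof',.016,.026),('bar',.039,.047)):
    q=P[g&(P[...,2]>lo)&(P[...,2]<hi)];print(nm,len(q),cv2.minAreaRect(q[:,:2].astype(np.float32)),q[:,2].mean())
```

```text
[0.47214184 0.28807214 0.29930794] [-0.57152156 -3.08409665  0.00745583]
roof 22864 ((0.47217506170272827, 0.29238539934158325), (0.14143510162830353, 0.09976782649755478), 69.3179931640625) 0.020816637330958662
bar 2266 ((0.4715877175331116, 0.29216447472572327), (0.01786862500011921, 0.06281329691410065), 69.4149398803711) 0.04228213610527808
```

View pics/w4.png

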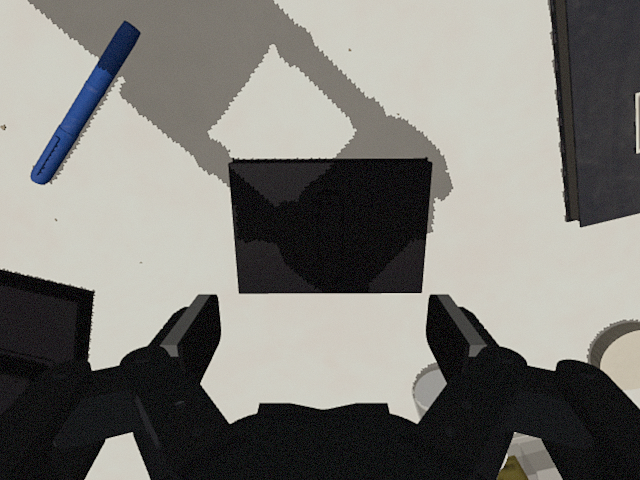

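The cover is at (332,225) in the wrist view, a plain tray with its grip bar along the view. Its centre is (0.472, 0.292).

Request:
{"fn": "drive_tool", "kwargs": {
  "claw": [85, 85, 85, 85, 85],
  "slide": [
    [0, 0.005, -0.06],
    [0, 0.005, -0.12],
    [0, 0.005, -0.16],
    [0, 0.005, -0.17],
    [0, 0.005, -0.17]
  ],
  "yaw": [0.002, 0.002, 0.002, 0.002, 0.002]
}}

```text
time: 17.1
tool_pos: [0.474, 0.2906, 0.2169]
tcp_rot: [-0.566, -3.089, 0.001]
wrist_force: [0.6, 0.6, -0.0]
width: 0.997
grip_force: 0.0
```

Request:
{"fn": "drive_tool", "kwargs": {
  "claw": [85, 85],
  "slide": [
    [0, 0, 0],
    [0, 0, 0]
  ],
  "yaw": [0, 0]
}}

```text
time: 17.27
tool_pos: [0.4752, 0.292, 0.2194]
tcp_rot: [0.564, 3.087, 0.005]
wrist_force: [0.3, 0.7, 0.9]
width: 0.994
grip_force: 0.0
```

Request:
{"fn": "drive_tool", "kwargs": {
  "claw": [85, 85, 85, 40, 10, 10, 10, 10],
  "slide": [
    [-0.006, 0, -0.025],
    [-0.006, 0, -0.039],
    [-0.006, 0, -0.039],
    [-0.006, 0, -0.039],
    [-0.006, 0, -0.039],
    [-0.006, 0, -0.039],
    [-0.006, 0, -0.039],
    [-0.006, 0, -0.039]
  ],
  "yaw": [0, 0, 0, 0, 0, 0, 0, 0],
  "newtons": 40
}}

```text
time: 17.93
tool_pos: [0.471, 0.2919, 0.1976]
tcp_rot: [0.563, 3.09, 0.001]
wrist_force: [0.5, 0.1, -0.8]
width: 0.288
grip_force: 0.0
```

Request:
{"fn": "drive_tool", "kwargs": {
  "claw": [5, 5, 5, 5, 5],
  "slide": [
    [0, 0, 0],
    [0, 0, 0],
    [0, 0, 0],
    [0, 0, 0],
    [0, 0, 0]
  ],
  "yaw": [0, 0, 0, 0, 0],
  "newtons": 60
}}

```text
time: 18.35
tool_pos: [0.4711, 0.292, 0.1977]
tcp_rot: [0.563, 3.09, 0.001]
wrist_force: [0.3, 0.7, 4.5]
width: 0.194
grip_force: 60.2
```

Request:
{"fn": "drive_tool", "kwargs": {
  "claw": [5, 5, 5, 5, 5, 5, 5, 5],
  "slide": [
    [0, 0, 0.03],
    [0, 0, 0.08],
    [0, 0, 0.14],
    [0, 0, 0.2],
    [0, -0.03, 0.26],
    [0.01, -0.08, 0.3],
    [0.02, -0.15, 0.3],
    [0.03, -0.22, 0.3]
  ],
  "yaw": [0, 0, 0, 0, 0, 0.02, 0.05, 0.08]
}}

```text
time: 19.02
tool_pos: [0.486, 0.1814, 0.3487]
tcp_rot: [0.161, 3.135, 0.001]
wrist_force: [-0.6, -0.1, -2.6]
width: 0.195
grip_force: 59.6
```

Request:
{"fn": "drive_tool", "kwargs": {
  "claw": [5, 5, 5, 5, 5, 5, 5, 5],
  "slide": [
    [0.01, -0.07, 0],
    [0.02, -0.14, 0],
    [0.03, -0.21, 0],
    [0.04, -0.28, 0],
    [0.05, -0.35, 0],
    [0.06, -0.42, 0],
    [0.07, -0.49, 0],
    [0.08, -0.56, 0]
  ],
  "yaw": [0.01, 0.02, 0.03, 0.04, 0.05, 0.055, 0.055, 0.055]
}}

```text
time: 19.68
tool_pos: [0.525, -0.0998, 0.346]
tcp_rot: [0.1, -3.138, -0.001]
wrist_force: [0.7, 1.4, -1.3]
width: 0.193
grip_force: 59.6
```

Request:
{"fn": "drive_tool", "kwargs": {
  "claw": [5, 5, 5, 5, 5, 5, 5, 5],
  "slide": [
    [0.01, -0.07, 0],
    [0.02, -0.14, 0],
    [0.03, -0.21, 0],
    [0.045, -0.27, -0.02],
    [0.049, -0.304, -0.05],
    [0.049, -0.304, -0.08],
    [0.049, -0.304, -0.08],
    [0.049, -0.304, -0.08]
  ],
  "yaw": [0, 0, 0, 0, 0, 0, 0, 0]
}}

```text
time: 20.35
tool_pos: [0.5491, -0.2498, 0.3048]
tcp_rot: [0.099, -3.135, -0.004]
wrist_force: [0.5, 0.4, -1.3]
width: 0.194
grip_force: 59.5
```

Request:
{"fn": "drive_tool", "kwargs": {
  "claw": [5, 5],
  "slide": [
    [0, 0, 0],
    [0, 0, 0]
  ],
  "yaw": [0, 0]
}}

```text
time: 20.52
tool_pos: [0.5506, -0.2496, 0.3081]
tcp_rot: [-0.101, 3.139, -0.001]
wrist_force: [0.5, 0.3, -0.9]
width: 0.197
grip_force: 59.5
```

Run:
```python
from w import *
s=bot.read_state();print(s['tool_pos'],s['tcp_rot'])
z0=s['tool_pos'][2]-.1977
c=cam('wrist','w5.png');P=cloud(c);V=c['color'].max(2)
q=P[(V<75)&(abs(P[...,2]-z0-.0205)<.004)&(np.hypot(P[...,0]-.55,P[...,1]+.252)<.1)];print('roof z',z0+.0205,len(q),cv2.minAreaRect(q[:,:2].astype(np.float32)) if len(q)>3 else 0, np.median(q[:,2]))
k=blobs(c)
```

```text
[ 0.55055703 -0.24958942  0.30806544] [-1.01167927e-01  3.13895644e+00 -7.24921358e-04]
roof z 0.1308654416789005 39291 ((0.5525904297828674, -0.24922969937324524), (0.10102703422307968, 0.1423497498035431), 3.6651828289031982) 0.1311519872766192
green [363.2 185.4] [3, 5, 8] [ 0.5113 -0.2265  0.057 ] [ 0.5014 -0.2346  0.1211]
knob [317.  50.] [49, 55, 2042] [ 0.4434 -0.259   0.093 ] [ 0.4434 -0.259   0.0932]
```

View pics/w5.png

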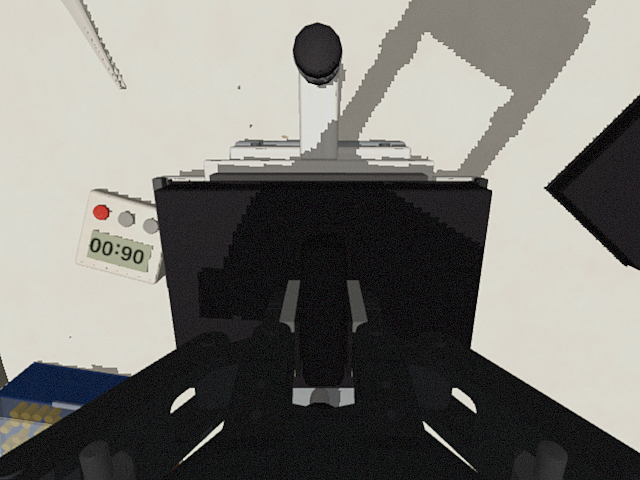

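The wrist view shows the cover above the carrier, with its front edge at row 183 and the knob at (317,50). Small correction, then a partial descent.

Request:
{"fn": "drive_tool", "kwargs": {
  "claw": [5, 5, 5, 5, 5, 5, 5],
  "slide": [
    [-0.002, -0.005, -0.02],
    [-0.002, -0.005, -0.045],
    [-0.002, -0.005, -0.065],
    [-0.002, -0.005, -0.072],
    [-0.002, -0.005, -0.072],
    [-0.002, -0.005, -0.072],
    [-0.002, -0.005, -0.072]
  ],
  "yaw": [0, 0, 0, 0, 0, 0, 0]
}}

```text
time: 21.15
tool_pos: [0.5495, -0.2528, 0.2713]
tcp_rot: [-0.1, 3.14, -0.0]
wrist_force: [-0.5, -0.7, -1.6]
width: 0.195
grip_force: 59.6
```

```bash
cat > s.py <<'E'
from w import *
s=bot.read_state();print(s['tool_pos'],s['tcp_rot'],s['wrist_force'])
z0=s['tool_pos'][2]-.1977
c=cam('wrist','w6.png');P=cloud(c);V=c['color'].max(2)
q=P[(V<75)&(abs(P[...,2]-z0-.0205)<.004)&(np.hypot(P[...,0]-.55,P[...,1]+.252)<.1)];r=cv2.minAreaRect(q[:,:2].astype(np.float32));print('roof z',z0+.0205,r,np.median(q[:,2]))
k=blobs(c);t=np.radians(3.6);print('need',k['knob'][:2]+.108*np.array([np.cos(t),np.sin(t)])-r[0])
E
python3 s.py
```

```text
[ 0.54945206 -0.25276614  0.27129918] [-9.97956632e-02  3.13975276e+00 -2.18752100e-04] [-0.45780724 -0.65938928 -1.59112044]
roof z 0.09409917856475246 ((0.526036262512207, -0.25387728214263916), (0.15189050137996674, 0.14196108281612396), 3.5748558044433594) 0.09437950839619605
green [343.8 285.8] [6, 4, 9] [ 0.5621 -0.2397  0.057 ] [ 0.5353 -0.245   0.1135]
knob [323.2 251.9] [337, 162, 39083] [ 0.5294 -0.2535  0.093 ] [ 0.527  -0.2543  0.0944]
need [0.11114261 0.00712055]
```

```bash
cat >> s.py <<'E'
D=(V<75)
a=P[D&(abs(P[...,2]-z0-.0205)<.004)&(P[...,0]>.485)&(np.hypot(P[...,0]-.55,P[...,1]+.252)<.1)];r=cv2.minAreaRect(a[:,:2].astype(np.float32))
m=D&(abs(P[...,2]-.093)<.005)&(P[...,0]<.47)&(abs(P[...,1]+.258)<.03);v,u=np.nonzero(m);kn=onz(c,u.mean(),v.mean(),.093)[:2]
kr=cv2.minAreaRect(P[m][:,:2].astype(np.float32))
print(r,kn,kr,'need',kn+.108*np.array([np.cos(t),np.sin(t)])-r[0])
E
python3 s.py|tail -1
```

```text
((0.5512872934341431, -0.25246661901474), (0.10053755342960358, 0.14208677411079407), 3.636274814605713) [ 0.44346042 -0.25907129] ((0.4433380365371704, -0.25899672508239746), (0.022579384967684746, 0.022589538246393204), 78.98217010498047) need [-3.99867464e-05  1.76706972e-04]
```

Aligned to within 0.2 mm. Lower onto the ledge.

Request:
{"fn": "drive_tool", "kwargs": {
  "claw": [5, 5, 5, 5, 5, 5, 5, 5],
  "slide": [
    [0, 0, -0.01],
    [0, 0, -0.02],
    [0, 0, -0.03],
    [0, 0, -0.038],
    [0, 0, -0.044],
    [0, 0, -0.048],
    [0, 0, -0.048],
    [0, 0, -0.048]
  ],
  "yaw": [0, 0, 0, 0, 0, 0, 0, 0]
}}

```text
time: 21.92
tool_pos: [0.5493, -0.2527, 0.2471]
tcp_rot: [-0.1, 3.14, -0.0]
wrist_force: [0.0, 0.5, -2.2]
width: 0.197
grip_force: 59.6
```

Request:
{"fn": "drive_tool", "kwargs": {
  "claw": [5, 5, 5],
  "slide": [
    [0, 0, -0.002],
    [0, 0, -0.002],
    [0, 0, -0.002]
  ],
  "yaw": [0, 0, 0]
}}

```text
time: 22.17
tool_pos: [0.5495, -0.2527, 0.2467]
tcp_rot: [-0.1, 3.139, -0.0]
wrist_force: [-0.7, 0.2, 1.0]
width: 0.194
grip_force: 60.0
```

Contact felt at the expected height. Release and lift away.

Request:
{"fn": "drive_tool", "kwargs": {
  "claw": [85, 85, 85, 85, 85, 85, 85, 85],
  "slide": [
    [0, 0, 0],
    [0, 0, 0],
    [0, 0, 0],
    [0, 0, 0],
    [0, 0, 0.03],
    [0, 0, 0.1],
    [0, 0, 0.18],
    [0, 0, 0.26]
  ],
  "yaw": [0, 0, 0, 0, 0, 0, 0, 0]
}}

```text
time: 22.83
tool_pos: [0.5487, -0.2524, 0.3764]
tcp_rot: [0.1, -3.138, -0.002]
wrist_force: [0.9, -1.0, -0.0]
width: 0.996
grip_force: 0.0
```

Request:
{"fn": "drive_tool", "kwargs": {
  "claw": [85, 85, 85, 85],
  "slide": [
    [0, 0, 0.05],
    [0, 0, 0.05],
    [0, 0, 0.05],
    [0, 0, 0.05]
  ],
  "yaw": [0, 0, 0, 0]
}}

```text
time: 23.17
tool_pos: [0.5489, -0.2525, 0.4006]
tcp_rot: [0.1, -3.139, -0.001]
wrist_force: [0.0, 0.3, -1.0]
width: 0.998
grip_force: 0.0
```

Run:
```python
from w import *
t=np.radians(3.6);ex=np.array([np.cos(t),np.sin(t)])
s=bot.read_state();print(s['time'],s['tool_pos'])
c=cam('wrist','w7.png');P=cloud(c);V=c['color'].max(2)
m=(V<75)&(abs(P[...,2]-.0695)<.008)&(P[...,0]>.485)&(np.hypot(P[...,0]-.55,P[...,1]+.252)<.1)
q=P[m];r=cv2.minAreaRect(q[:,:2].astype(np.float32));f=np.linalg.lstsq(np.c_[q[:,:2]-np.array(r[0]),np.ones(len(q))],q[:,2],rcond=None)[0]
print(r,'plane slope,z',f)
k=blobs(c);print('need',k['knob'][:2]+.108*ex-r[0])
```

```text
23.1667 [ 0.54894799 -0.25250611  0.40057306]
((0.5740787982940674, -0.25068551301956177), (0.1467473953962326, 0.14130133390426636), 3.6211163997650146) plane slope,z [-0.00051636  0.00088489  0.06978123]
cap [323.3 354.1] [28, 24, 499] [ 0.6497 -0.2453  0.127 ] [ 0.6498 -0.2453  0.1271]
green [293.8 443.2] [7, 6, 13] [ 0.8186 -0.2677  0.057 ] [ 0.5383 -0.2588  0.3127]
knob [321.9 220. ] [23, 76, 1567] [ 0.5481 -0.2528  0.093 ] [ 0.5483 -0.2527  0.0914]
need [0.0818426  0.00470595]
```

View pics/w7.png

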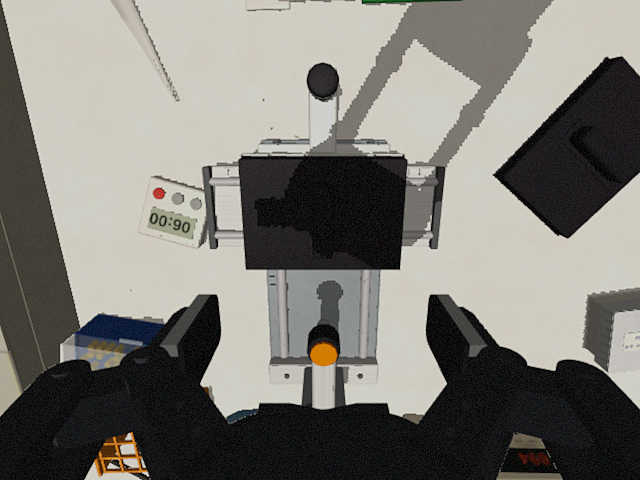

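The cover sits level at (322,212), with the roof at 69.8 mm against a nominal 69.5 mm. A last check that the carrier is still at the front stop, then hand in.

Run:
```python
from h import *
c=cam('wrist');P=cloud(c);V=c['color'].max(2)
m=(V<75)&(abs(P[...,2]-.093)<.004)&(P[...,0]<.47)&(abs(P[...,1]+.258)<.03);v,u=np.nonzero(m);k=onz(c,u.mean(),v.mean(),.093);print(k)
t=np.radians(3.6);print('v =',(k[:2]-[.6497,-.2453])@[np.cos(t),np.sin(t)]+.208)
if abs((k[:2]-[.6497,-.2453])@[np.cos(t),np.sin(t)]+.208)<.0025: print(bot.finish_job())
```

```text
[ 0.44338322 -0.25911092  0.093     ]
v = 0.0012231394458442901
the job is handed in; nothing more can be done
None
```

The job is handed in at about 23 s. Green and then red were read for over 2 s each, within about 1 mm of the probe tip by camera. The carrier is within about 1 mm of its front stop by camera, and the cover sits level and fully down.

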